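Time the drive of an opened machine and lock it

TASK

The opened machine on the repair bench must be timed before its cover goes back on. With a fingertip, gently push the crank arm on the cream gear round until it points straight at the tall slim timing pin (not at the short thick stud), and then push the white-ended locking lever fully home against its stop block, leaving the crank pointing at the pin. Only push: do not grip or lift anything, and leave the loose things on the bench where they are.

Things in the scene. Friction and masses are not known exactly. Their poses are not given: they have to be found in the camera images.
- chassis: the opened machine, a low black shell 240 (x) by 400 (y) by 46 mm high, fixed to the bench; origin at the centre of its underside, x and y along its sides; its -x long side faces the robot, turned up to 17 degrees. A dark steel deck lies inside, 40 mm above the bench. A motor at x 56 to 100, y -4 to 78 mm reaches up to 86 mm.
- crank_hub (a point): on the crank's vertical axis at the height of the arm's top, 78 mm above the bench (chassis x 40, y -80 mm); x axis runs along the arm, hub to tip. The arm is a straight steel bar 12 mm wide, 64 to 78 mm above the bench, 84 mm long from axis to pointed end. A cream gear of radius 41 mm turns below it (48 to 58 mm up); beyond the gear it is free down to the deck (40 mm).
- crank_tip (a point): the pointed end of the crank arm, 84 mm from the axis, at the height of the arm's top
- crank (a joint): angle of the crank in rad, counter-clockwise seen from above is positive; 0 when the arm points along the machine's -x, towards the robot. It turns from -1.6 to 1.6 against steady friction (about 1.3 N at 64 mm from the axis) and stays where it is left.
- pin_top (a point): top of the tall slim timing pin, the mark to point at: a fixed upright steel pin 10 mm in diameter with a tapered top, 90 mm above the bench, about 105 mm from the crank axis. It stands about 60 degrees to the left or to the right of the machine's -x direction seen from the crank axis; the stud stands on the other side.
- stud_top (a point): top of the short thick stud, a fixed steel cylinder 28 mm in diameter, 60 mm above the bench (20 mm above the deck), about 105 mm from the crank axis; not the mark
- lever_pivot (a point): on the locking lever's vertical axis at the height of the steel bar's top, 70 mm above the bench (chassis x 50, y 130 mm); x axis runs along the lever, pivot to end. Straight, 80 mm long from the axis: inner 50 mm a steel bar 10 mm wide, outer 30 mm a white plastic sleeve 12 mm wide, 55 to 71 mm above the bench; free below it down to the deck (40 mm).
- lever_end (a point): the free end of the locking lever, in the middle of its end 70 mm above the bench
- lever (a joint): lever angle in rad: 0 = home against its stop, pointing along the machine's -x; grows as it stands away from the stop towards the machine's +y (clockwise from above), at most 1.2; starts at 0.7 to 1.1. Steady friction, about 1 N at its end; stays where left. The stop is a steel block 16 by 14 mm, up to 74 mm above the bench, at chassis x -12, y 118 mm, on the lever's -y side.
- meter: loose yellow multimeter 145 by 75 by 34 mm lying on the bench, origin at the centre of its underside; leave alone
- tub: loose white open plastic tub 120 by 170 by 75 mm, origin at the centre of its underside; leave alone
- lamp: loose metal lamp holder 52 mm in diameter with a glass bulb, 149 mm tall in all, standing upright, origin at the centre of its underside; leave alone
- screwdriver: loose screwdriver lying on the bench; leave alone

How it is judged:
On the way, in this order (a step that is already met when the one before it is completed fails the run):
1. the crank arm points at the tall pin and stands still, the lever not yet home (y of pin_top in the frame of crank_hub between -0.01 and 0.01 m and x of pin_top in the frame of crank_hub above 0.05 m and velocity of joint crank between -0.05 and 0.05 rad/s), for 0.2 s.
2. the locking lever is home against its stop (value of joint lever below 0.08 rad), for 0.2 s.
At the end, for the whole second after the job is handed in: The crank arm's centre line passes within 10 mm of the tall pin's axis (about 5 degrees), and the locking lever is within 0.08 rad of its stop; both are at rest (all of step 1 and value of joint lever below 0.08 rad and velocity of joint lever between -0.05 and 0.05 rad/s); the robot touches nothing.
It fails at once if the machine, its crank or its lever is squeezed or pushed by the fingers with more than 25 N (contact force between the fingers and chassis above 25 N).
It fails at once if a loose thing on the bench is moved or lifted by more than 15 mm (distance of any of meter, tub, lamp, screwdriver from where it was at the start of the episode above 0.015 m).
It also fails if it takes over 58 s, if anything falls off the work surface, if the arm or the gripper's body presses on something with over 40 N, if the wrist force passes 120 N, or if a joint passes its speed limit or range.

ROBOT

A 6-joint arm with a two-finger parallel gripper is mounted at the origin on the work surface. World frame = base frame: x ahead of the robot, y to its left, z up, the work surface at z = 0. Lengths are in m, angles in rad, forces in N, time in s.
With the tool pointing down it reaches from about 0.35 to 0.775 m from the base axis. Payload 7.3 kg.
Tool frame: the origin (TCP) lies between the finger pads; the fingertips stand 8 mm ahead of it and the grasp point (between the pads) lies 11 mm behind it (robot.nose_length is the distance from the TCP to the fingertips, in m); z points along the fingers, y is the line along which they close (so a half turn about z gives the same grasp; the last joint's range is limited). The gripper opens to 92 mm and grips with 3 to 60 N. Pads are 19 mm wide; open, the fingers measure 130 mm over their backs; the gripper's body (75 mm by 190 mm) begins 47 mm behind the grasp point.
Start: joints at [1.157, 0.342, 1.524, -0, 1.275, -0.146], TCP at [0.139, 0.506, 0.235] pointing down, gripper open.
Joint ranges: [-2.53, 2.53], [-0.77, 2.02], [0.04, 2.7], [-1, 4.14], [0.28, 2.66], [-3.11, 3.11]. Speed limits (rad/s): [2.57, 2.57, 3.14, 3.14, 3.14, 3.14].

INTERFACE

Orientations are given as [roll, pitch, yaw] about the fixed x, y, z axes, in that order (R = Rz(yaw) Ry(pitch) Rx(roll)).
In Python, from cell import robot gives the robot as it stands. The module is installed in compiled form; this text tells all that it offers.
- The arm moves only by the shell command python3 -m jog 'ROWS' [FORCE]. ROWS is JSON, a list that holds one entry, the list of rows, each a list of 5 numbers: the gripper's target within -1 to 1 (fully open at 1, half-way at 0, shut at -1), then the shift along the tool's x, y, z in m, then the turn about the tool's z in rad. A call has 1 to 5 rows; each row is the pose to reach, as a shift and turn from the pose commanded when the call began, along the tool's axes at that moment; what a row does not reach only later rows make up. A row lasts 1/12 s, in which the tool goes at most 41.7 mm and 7.16 degrees, less where a joint would pass 70% of its speed; a pose out of reach is approached as far as the arm can. A call with a gripper value outside its range is refused whole. The fingers move at their own pace and stop on an object; FORCE is the grip in N (left out, the last holds). Time passes only in rows, so rows that repeat a pose let the fingers close. It gives the time, the measured TCP pose, the force, the opening and the grip force at its end, in the units of the state.
- robot.observe(): the state, without advancing time (a new reading comes with each control period).
- robot.read_camera(name): name is "scene" or "top"; returns the picture (384x512x3 uint8, red, green, blue); there is no depth.
- robot.camera_model(name): a dict with "camera_matrix" (3x3 intrinsics, pixels), "position" and "attitude" of the camera in the world. Camera axes: x right, y down, z forward; pixel columns grow to the right and rows downward; lengths in m; the calibration is good to about 2 mm. A picture is of the moment at which its call begins. camera_model takes no time and is no camera call.
- robot.hand_in(): hands the job in; it is judged then, once.
The state is a dict: "time": time; "qpos": joint angles; "qvel": joint speeds; "joint_efforts": joint torques, N m; "tool_pos": TCP position; "tool_rot": TCP orientation; "contact_force": force on the tool from outside, world axes, zero at the start; "torque": the same for the moment, N m; "opening": finger opening in m; "grip_force": force on a finger pad.
Only numpy, scipy, OpenCV 4.12 (cv2) and the standard library are available. Lean on these libraries where they do the work, as an engineer would, in place of code of your own. Each camera call takes 0.05 s, during which the arm holds its last target. There are 200 camera calls.

## Working session

There is one attempt and no reset: what is moved stays moved. The work goes in short steps, Python scripts to look and compute and a shell command to move; the robot and the scene stay as the last step left them, time stands still between calls to the robot, and variables do not carry over. Pictures are saved under pics/ and viewed, at most 10 in all, crops included, and the job is handed in when it is done.

```bash
mkdir -p pics
python3 - <<'E'
from cell import robot
import cv2
for n in("scene","top"):
    im=robot.read_camera(n); cv2.imwrite(f"pics/{n}0.png",cv2.resize(im[:,:,::-1],(800,600),interpolation=cv2.INTER_CUBIC))
    print(robot.camera_model(n))
s=robot.observe();print(s["time"],s["tool_pos"],s["tool_rot"],s["opening"])
E
```

```text
{'camera_matrix': array([[429.98206903,   0.        , 253.65972445],
       [  0.        , 429.98206903, 181.61712016],
       [  0.        ,   0.        ,   1.        ]]), 'position': array([1.16662148, 0.80145185, 0.79073131]), 'attitude': array([-2.19868622,  0.01882786,  2.52726723])}
{'camera_matrix': array([[359.64779607,   0.        , 251.8836112 ],
       [  0.        , 359.64779607, 191.36660224],
       [  0.        ,   0.        ,   1.        ]]), 'position': array([0.45934502, 0.00533708, 1.11604717]), 'attitude': array([-2.98143228, -0.0083203 , -1.54857107])}
0.1 [0.13876488 0.50598673 0.23414258] [-3.14029893e+00 -1.49236457e-04  2.87383268e+00] 0.09186513056586935
```

View pics/top0.png

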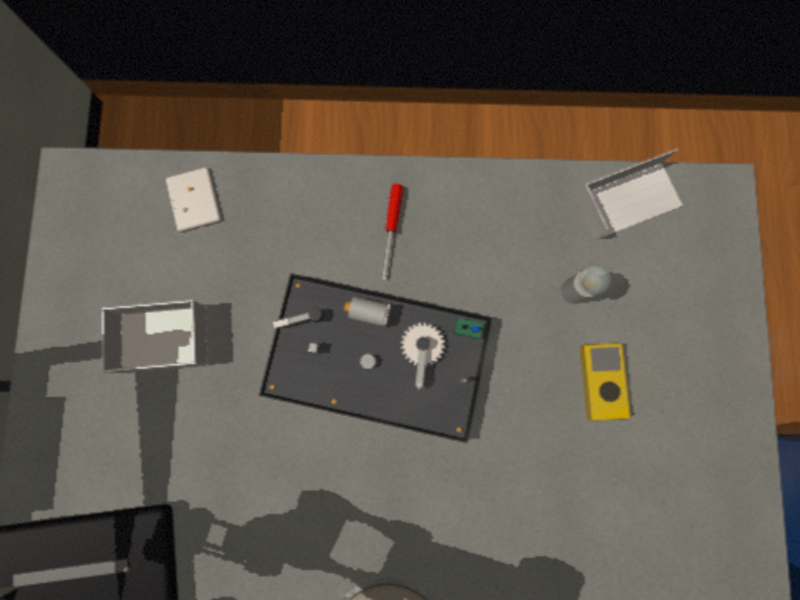

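View pics/scene0.png

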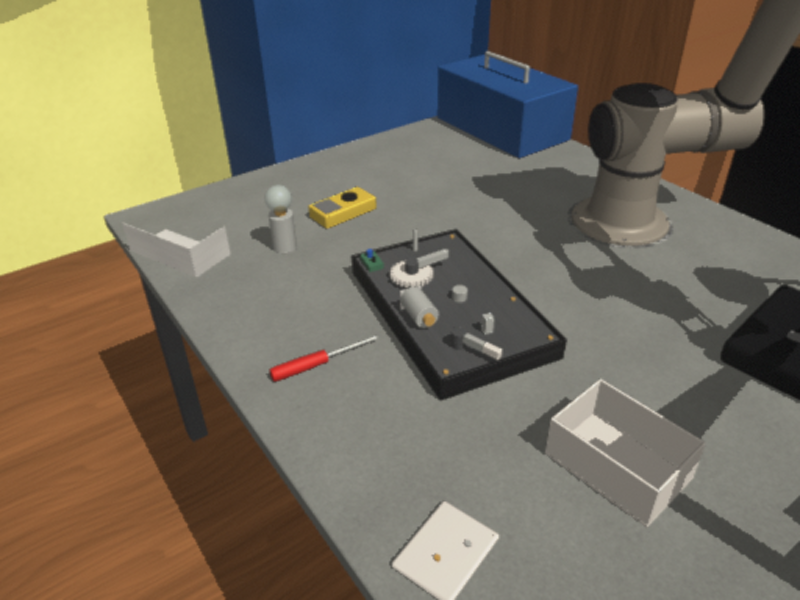

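The top view shows the machine at the centre, the crank pointing to about (420,385), the tall pin at (463,380) on the right (-y) side, the stud at (368,361) and the lever end at (275,323). The meter, lamp, screwdriver and tub are all clear of the chassis. I'll take an enlarged crop to measure these.

```bash
cat > h.py <<'E'
import numpy as np
from scipy.spatial.transform import Rotation as R
from cell import robot
def ray(n,uv,z):
    m=robot.camera_model(n);A=R.from_euler("xyz",m["attitude"]).as_matrix()
    d=A@np.linalg.inv(m["camera_matrix"])@[uv[0],uv[1],1];p=m["position"]
    return p+d*(z-p[2])/d[2]
def proj(n,P):
    m=robot.camera_model(n);A=R.from_euler("xyz",m["attitude"]).as_matrix()
    q=m["camera_matrix"]@A.T@(np.array(P)-m["position"]);return q[:2]/q[2]
E
python3 - <<'E'
from cell import robot
import cv2
im=robot.read_camera("top")[170:288,162:320,::-1]
cv2.imwrite("pics/c1.png",cv2.resize(im,None,fx=5,fy=5,interpolation=cv2.INTER_CUBIC))
E
```

```text
(no output)
```

View pics/c1.png

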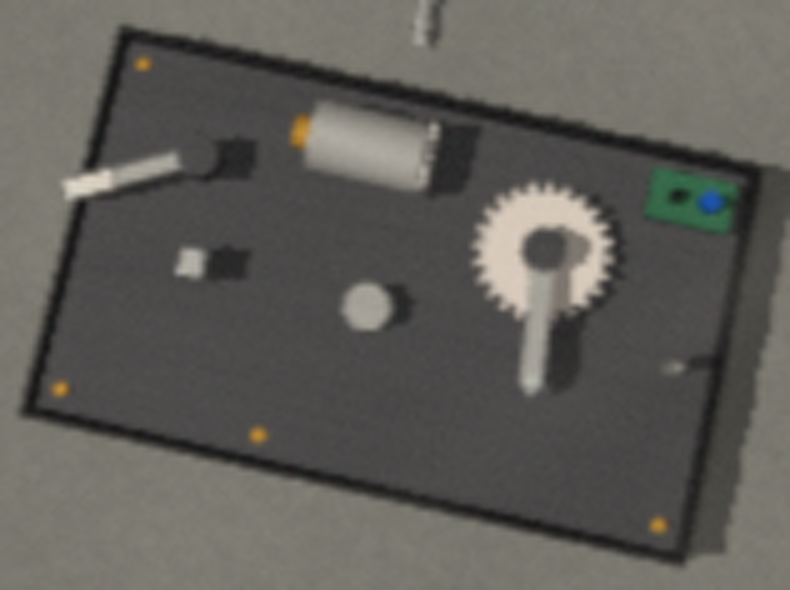

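The crop shows the chassis corners at (122,28), (760,170), (685,562) and (25,412), and the crank hub at (545,250) with its tip at (531,395). The pin is at about (668,368), the stud at (368,306), the lever pivot at (200,158) with its end at (66,189), and the stop block at (190,263).

```bash
cat > fit.py <<'E'
from h import *
c=lambda p:(np.array(p)+.5)/5-.5+[162,170]
# chassis corners local
L=np.array([[120,200],[120,-200],[-120,-200],[-120,200]])/1e3
W=np.array([ray("top",c(p),.046)[:2] for p in[(122,28),(760,170),(685,562),(25,412)]])
w=W-W.mean(0);th=np.arctan2((L[:,0]*w[:,1]-L[:,1]*w[:,0]).sum(),(L*w).sum())
Rm=np.array([[np.cos(th),-np.sin(th)],[np.sin(th),np.cos(th)]]);t=W.mean(0)
g=lambda x,y:t+Rm@[x,y]
loc=lambda P:Rm.T@(np.array(P)[:2]-t)
E
python3 - <<'E'
from fit import *
np.set_printoptions(precision=4,suppress=True)
print("t",t,"th",np.degrees(th),"res",(W-(L@Rm.T+t)))
for n,p,z in [("hub",(545,250),.078),("tip",(531,393),.078),("pin",(664,368),.09),("pinb",(685,366),.09),("stud",(367,306),.06),("piv",(200,158),.07),("lend",(66,189),.07),("stop",(190,263),.074)]:
    P=ray("top",c(p),z);print(n,P,"local",loc(P)*1e3)
hub=g(.040,-.080);print("hub",hub,"piv",g(.05,.13))
print("pin scene px(800)")
for z in(.04,.09):
  for a in(55,60,65):
    P=hub+Rm@(.105*np.array([-np.cos(np.radians(a)),-np.sin(np.radians(a))]));print(z,a,P,(proj("top",[*P,z])-[162,170]+.5)*5,proj("scene",[*P,z])*1.5625)
print("base",proj("scene",[*hub,.078])*1.5625)
E
```

```text
t [0.5232 0.03  ] th -11.24108856070976 res [[-0.0026 -0.0018]
 [-0.0024  0.0037]
 [ 0.0029  0.0017]
 [ 0.0021 -0.0036]]
hub [ 0.5459 -0.0555  0.078 ] local [ 38.8719 -79.4515]
tip [ 0.4641 -0.0486  0.078 ] local [-42.6651 -88.6716]
pin [ 0.4797 -0.123   0.09  ] local [ -12.8861 -158.5821]
pinb [ 0.4811 -0.1349  0.09  ] local [  -9.2107 -169.9659]
stud [0.5123 0.0471 0.06  ] local [-14.0806  14.55  ]
piv [0.5958 0.147  0.07  ] local [ 48.3976 128.8925]
lend [0.5758 0.2244 0.07  ] local [ 13.6388 200.8313]
stop [0.534  0.1495 0.074 ] local [-12.7526 119.2965]
hub [ 0.5469 -0.0562] piv [0.5976 0.1478]
pin scene px(800)
0.04 55 [ 0.471  -0.1288] [663.775  384.9244] [418.8837 247.1976]
0.04 60 [ 0.4777 -0.1352] [674.4897 373.8725] [414.4595 246.9078]
0.04 65 [ 0.4848 -0.1409] [684.1722 361.9241] [410.0083 246.8288]
0.09 55 [ 0.471  -0.1288] [674.8104 384.2   ] [418.9056 226.2819]
0.09 60 [ 0.4777 -0.1352] [686.0336 372.6122] [414.3852 226.0043]
0.09 65 [ 0.4848 -0.1409] [696.1724 360.0856] [409.8375 225.9322]
base [409.7741 260.0337]
```

Run:
```python
from cell import robot
import cv2
im=robot.read_camera("scene")[140:240,220:365,::-1]
cv2.imwrite("pics/c2.png",cv2.resize(im,None,fx=5.5,fy=5.5,interpolation=cv2.INTER_CUBIC))
```

```text
(no output)
```

View pics/c2.png

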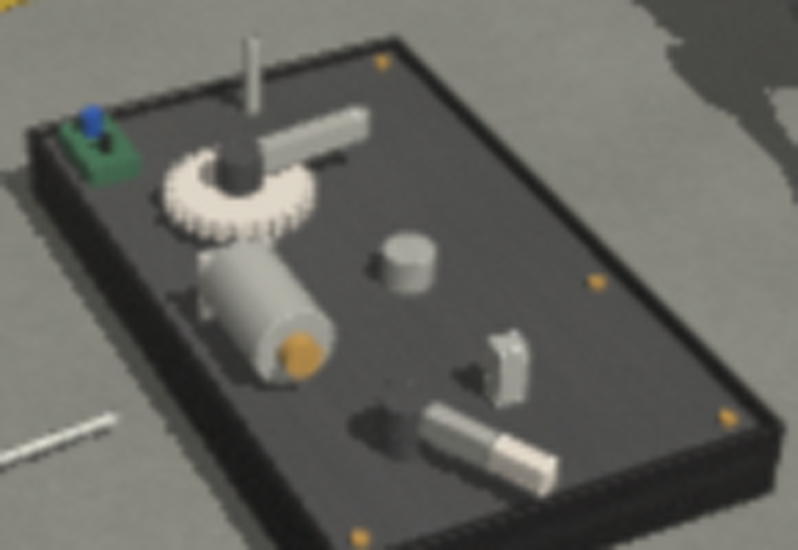

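The scene crop shows the pin's top at (253,38) and base at (252,112), with the crank arm pointing to (365,118). I'll triangulate the pin.

Run:
```python
from fit import *
np.set_printoptions(precision=4,suppress=True)
hub=ray("top",c((545,250)),.078)[:2]*.5+g(.04,-.08)*.5
cs=lambda p:(np.array(p)+.5)/5.5-.5+[220,140]
def rep(n,P):
    l=loc(P)-loc(hub);print(n,P,"r",np.hypot(*l),"ang",np.degrees(np.arctan2(-l[1],-l[0])))
rep("scene pin top",ray("scene",cs((253,38)),.09));rep("scene pin base",ray("scene",cs((252,112)),.04))
rep("scene hub",ray("scene",cs((240,140)),.078))
for u in(660,664,668):rep("top base",ray("top",c((u,368)),.04))
for u in(675,680,684):rep("top top",ray("top",c((u,367)),.09))
rep("tip",ray("top",c((531,393)),.078))
rep("stud scene",ray("scene",cs((410,248)),.06))
rep("stud top",ray("top",c((367,306)),.06))
piv=ray("top",c((200,158)),.07)
le=loc(ray("top",c((66,189)),.07))-[.05,.13];print("lever",np.arctan2(le[1],-le[0]),np.hypot(*le))
s=robot.observe();print(R.from_euler("xyz",s["tool_rot"]).as_matrix())
```

```text
scene pin top [ 0.4834 -0.1254  0.09  ] r 0.09389918617421039 ang 59.07989592927271
scene pin base [ 0.484  -0.1257  0.04  ] r 0.09367758685311348 ang 59.500486773790115
scene hub [ 0.5402 -0.0604  0.078 ] r 0.007652199047414302 ang 47.88422628756202
top base [ 0.4806 -0.1269  0.04  ] r 0.09678667085052661 ang 58.448097047092766
top base [ 0.4807 -0.1292  0.04  ] r 0.09850619981433408 ang 59.40870396262431
top base [ 0.4807 -0.1316  0.04  ] r 0.10025252816571567 ang 60.33613254295443
top top [ 0.4804 -0.1292  0.09  ] r 0.09867917644931676 ang 59.27077159187159
top top [ 0.4805 -0.132   0.09  ] r 0.10075939656482737 ang 60.37369222003206
top top [ 0.4805 -0.1343  0.09  ] r 0.10244953802534708 ang 61.223570609626144
tip [ 0.4641 -0.0486  0.078 ] r 0.08258702716463798 ang 6.21847385020119
stud scene [0.5133 0.0521 0.06  ] r 0.11283954217851642 ang -61.72338904035676
stud top [0.5123 0.0471 0.06  ] r 0.10840637294659311 ang -60.4181705925704
lever 1.0965266535397786 0.07961915795556206
[[-0.9644  0.2646 -0.0003]
 [ 0.2646  0.9644 -0.0008]
 [ 0.0001 -0.0009 -1.    ]]
```

```bash
cat > go.py <<'E'
from fit import *
hub=np.array([.5464,-.0558]); piv=np.array([.5968,.1475])
def need(xy,z,yaw):
    s=robot.observe();M=R.from_euler("xyz",s["tool_rot"]).as_matrix()
    d=M.T@(np.array([*xy,z])-s["tool_pos"]);x=M[:,0]
    dy=(np.radians(yaw)-np.arctan2(x[1],x[0])+np.pi)%(2*np.pi)-np.pi
    print("shift",d.round(4),"turn",round(-dy,3),"| now",s["tool_pos"].round(4),"t",s["time"],"F",s["contact_force"].round(1),"q6",s["qpos"][5].round(2))
def crank(phi,gap,r=.064,z=.068):
    "TCP pose with finger face `gap` m from the arm's trailing side, arm at phi deg"
    a=np.radians(phi);u=Rm@[-np.cos(a),-np.sin(a)];tr=Rm@[-np.sin(a),np.cos(a)]
    return hub+r*u+(.025+gap)*tr, z, 180+np.degrees(th)+phi
E
python3 - <<'E'
from go import *
xy,z,y=crank(6,.025);print(xy);need(xy,.2,y)
E
```

```text
[ 4.87234911e-01 -1.62851534e-04]
shift [-0.47   -0.396   0.0346] turn -0.176 | now [0.1388 0.5061 0.2343] t 0.2 F [0.  0.5 0. ] q6 -0.15
```

```bash
python3 -m jog '[[[-1,-0.03,-0.025,0,0],[-1,-0.06,-0.05,0,0],[-1,-0.09,-0.075,0,0],[-1,-0.12,-0.1,0,0],[-1,-0.15,-0.125,0,0]]]' 20
python3 -m jog '[[[-1,-0.03,-0.025,0,0],[-1,-0.06,-0.05,0,0],[-1,-0.09,-0.075,0,0],[-1,-0.12,-0.1,0,0],[-1,-0.15,-0.125,0,0]]]'
python3 -m jog '[[[-1,-0.03,-0.025,0,0],[-1,-0.06,-0.05,0,0],[-1,-0.09,-0.075,0,-0.09],[-1,-0.12,-0.1,0,-0.176],[-1,-0.15,-0.125,0,-0.176]]]'
python3 - <<'E'
from go import *
xy,z,y=crank(6,.025);need(xy,.1,y)
E
```

```text
time: 0.62
tool_pos: [0.2509, 0.3445, 0.2346]
tool_rot: [-3.142, 0.0, 2.875]
contact_force: [1.6, 0.1, 0.0]
opening: 0.0631
grip_force: 0.0
time: 1.03
tool_pos: [0.3627, 0.1841, 0.2348]
tool_rot: [3.141, 0.0, 2.874]
contact_force: [1.0, 1.1, -0.1]
opening: 0.0296
grip_force: 0.0
time: 1.45
tool_pos: [0.4743, 0.0237, 0.2347]
tool_rot: [3.141, 0.0, 3.054]
contact_force: [1.1, 0.6, 0.4]
opening: 0.0008
grip_force: 0.0
shift [-0.015  -0.0226  0.1347] turn 0.004 | now [0.4743 0.0237 0.2347] t 1.45 F [1.1 0.6 0.4] q6 -1.6
```

```bash
python3 -m jog '[[[-1,-0.005,-0.008,0.033,0],[-1,-0.01,-0.016,0.066,0],[-1,-0.015,-0.0226,0.1,0],[-1,-0.015,-0.0226,0.135,0],[-1,-0.015,-0.0226,0.135,0]]]'
python3 -m jog '[[[-1,0,0,0.015,0],[-1,0,0,0.032,0],[-1,0,0,0.032,0]]]'
python3 - <<'E'
from go import *
import cv2
xy,z,y=crank(6,.0);need(xy,z,y)
im=robot.read_camera("scene")[110:230,210:370,::-1]
cv2.imwrite("pics/c3.png",cv2.resize(im,None,fx=5,fy=5,interpolation=cv2.INTER_CUBIC))
E
```

```text
time: 1.87
tool_pos: [0.4825, 0.0018, 0.0941]
tool_rot: [3.141, -0.012, 3.049]
contact_force: [-0.7, 1.2, -0.6]
opening: -0.0
grip_force: 0.0
time: 2.12
tool_pos: [0.4855, 0.0021, 0.0669]
tool_rot: [3.141, -0.003, 3.05]
contact_force: [-1.4, -0.3, 0.3]
opening: 0.0005
grip_force: 0.0
shift [-0.002  -0.0271 -0.0011] turn -0.0 | now [0.4855 0.0021 0.0669] t 2.1167 F [-1.4 -0.3  0.3] q6 -1.63
```

View pics/c3.png

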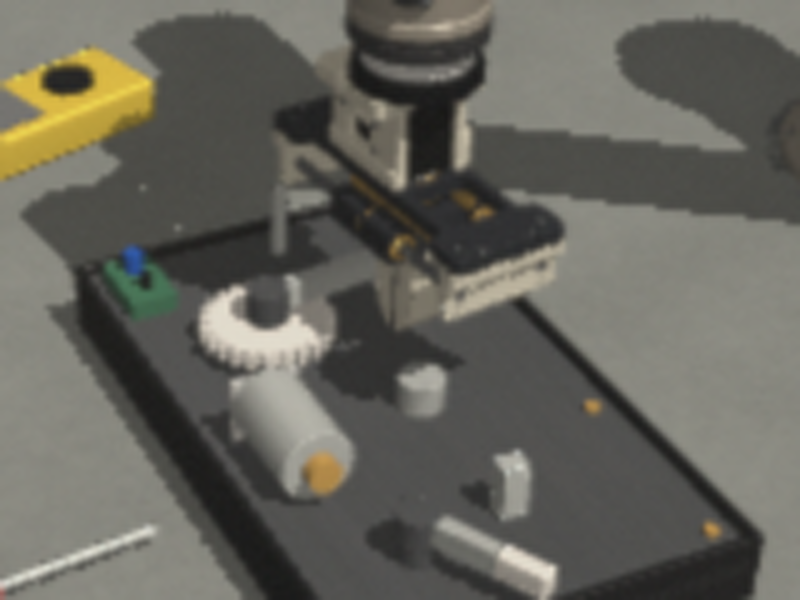

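The finger at (400,300) stands clear on the trailing side of the arm, level with it. I'll push round in an arc.

```bash
python3 -m jog '[[[-1,-0.001,-0.008,0,0],[-1,-0.002,-0.014,-0.001,0],[-1,-0.002,-0.019,-0.001,0],[-1,-0.002,-0.023,-0.001,0],[-1,-0.002,-0.027,-0.001,0]]]'
python3 -m jog '[[[-1,0.0016,-0.0045,0,-0.07],[-1,0.0029,-0.0092,0,-0.14],[-1,0.0038,-0.0139,0,-0.209],[-1,0.0044,-0.0186,0,-0.279],[-1,0.0047,-0.0234,0,-0.349]]]'
python3 -m jog '[[[-1,0.0016,-0.0045,0,-0.07],[-1,0.0029,-0.0092,0,-0.14],[-1,0.0038,-0.0139,0,-0.209],[-1,0.0044,-0.0186,0,-0.279],[-1,0.0047,-0.0234,0,-0.349]]]'
python3 - <<'E'
from go import *
import cv2
for p in(46,54,60):need(*crank(p,0))
im=robot.read_camera("top")[170:288,200:360,::-1]
cv2.imwrite("pics/c4.png",cv2.resize(im,None,fx=5,fy=5,interpolation=cv2.INTER_CUBIC))
E
```

```text
time: 2.58
tool_pos: [0.4863, -0.026, 0.0694]
tool_rot: [3.141, 0.001, 3.049]
contact_force: [0.3, 2.2, 1.6]
opening: 0.0008
grip_force: 1.1
time: 3.0
tool_pos: [0.4794, -0.0484, 0.0691]
tool_rot: [3.141, 0.001, -2.881]
contact_force: [1.0, 1.8, 0.0]
opening: 0.0006
grip_force: 1.0
time: 3.42
tool_pos: [0.4805, -0.0722, 0.0689]
tool_rot: [3.141, 0.0, -2.532]
contact_force: [-0.1, 2.8, 0.7]
opening: 0.0005
grip_force: 0.8
shift [0.0005 0.0008 0.0009] turn 0.003 | now [ 0.4805 -0.0722  0.0689] t 3.4167 F [-0.1  2.8  0.7] q6 -2.49
shift [ 0.0034 -0.0083  0.0009] turn -0.137 | now [ 0.4805 -0.0722  0.0689] t 3.4167 F [-0.1  2.8  0.7] q6 -2.49
shift [ 0.0047 -0.0154  0.0009] turn -0.242 | now [ 0.4805 -0.0722  0.0689] t 3.4167 F [-0.1  2.8  0.7] q6 -2.49
```

View pics/c4.png

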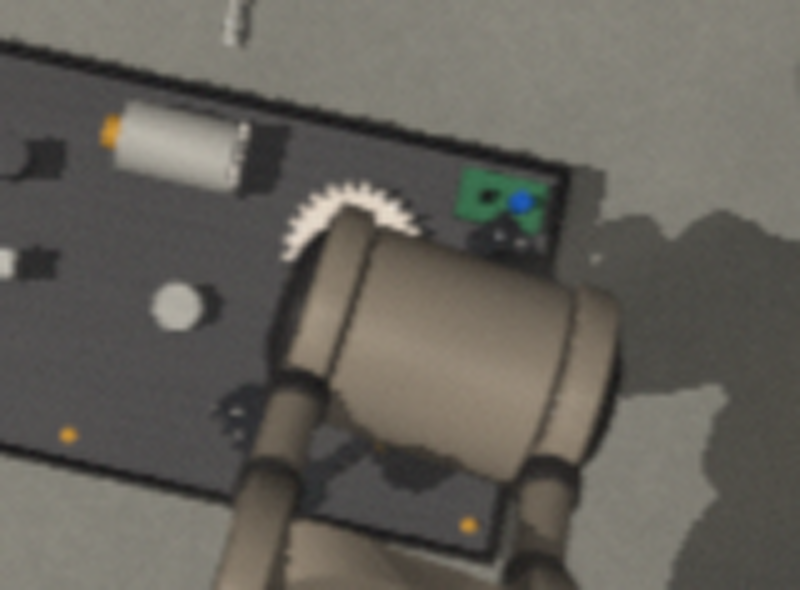

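The wrist hides the crank in this view. By dead reckoning the arm is near 46°, so I'll push 12° more, back off, then check.

```bash
python3 -m jog '[[[-1,0.0012,-0.0034,0,-0.052],[-1,0.0023,-0.0068,0,-0.105],[-1,0.0031,-0.0103,0,-0.157],[-1,0.0038,-0.0139,0,-0.209],[-1,0.0038,-0.0139,0,-0.209]]]'
python3 -m jog '[[[-1,0,0.01,0,0],[-1,0,0.025,0,0],[-1,0,0.03,-0.03,0],[-1,0,0.03,-0.07,0],[-1,0,0.03,-0.11,0]]]'
python3 - <<'E'
from go import *
# lever approach point
a=-1.1;r=.065;gap=.03
u=Rm@[-np.cos(a),-np.sin(a)];tr=Rm@[-np.sin(a),np.cos(a)]
need(piv+r*u+(.025+gap)*tr,.18,180+np.degrees(th)+np.degrees(a))
E
```

```text
time: 3.88
tool_pos: [0.4855, -0.086, 0.0688]
tool_rot: [-3.142, 0.0, -2.327]
contact_force: [1.0, 0.2, 0.1]
opening: 0.0002
grip_force: 0.0
time: 4.3
tool_pos: [0.4616, -0.0639, 0.1793]
tool_rot: [3.138, -0.002, -2.328]
contact_force: [1.3, -0.0, 0.1]
opening: 0.0007
grip_force: 0.0
shift [-0.327   0.0747 -0.001 ] turn 2.109 | now [ 0.4616 -0.0639  0.1793] t 4.3 F [ 1.3 -0.   0.1] q6 -2.69
```

```bash
python3 -m jog '[[[-1,-0.033,0.0075,0,0],[-1,-0.066,0.015,0,0],[-1,-0.099,0.022,0,0],[-1,-0.132,0.03,0,0],[-1,-0.165,0.0375,0,0]]]'
python3 -m jog '[[[-1,-0.033,0.0075,0,0],[-1,-0.066,0.015,0,0],[-1,-0.099,0.022,0,0],[-1,-0.132,0.03,0,0],[-1,-0.162,0.0375,0,0]]]'
python3 -m jog '[[[-1,0,0,0,0.12],[-1,0,0,0,0.24],[-1,0,0,0,0.36],[-1,0,0,0,0.48],[-1,0,0,0,0.6]]]'
python3 -m jog '[[[-1,0,0,0,0.12],[-1,0,0,0,0.24],[-1,0,0,0,0.36],[-1,0,0,0,0.48],[-1,0,0,0,0.6]]]'
python3 -m jog '[[[-1,0,0,0,0.12],[-1,0,0,0,0.24],[-1,0,0,0,0.36],[-1,0,0,0,0.48],[-1,0,0,0,0.6]]]'
python3 -m jog '[[[-1,0,0,0,0.12],[-1,0,0,0,0.24],[-1,0,0,0,0.309],[-1,0,0,0,0.309]]]'
python3 - <<'E'
from go import *
import cv2
a=-1.1;r=.065;gap=.03
u=Rm@[-np.cos(a),-np.sin(a)];tr=Rm@[-np.sin(a),np.cos(a)]
need(piv+r*u+(.025+gap)*tr,.066,180+np.degrees(th)+np.degrees(a))
im=robot.read_camera("top")[170:288,162:320,::-1]
cv2.imwrite("pics/c5.png",cv2.resize(im,None,fx=5,fy=5,interpolation=cv2.INTER_CUBIC))
E
```

```text
time: 4.72
tool_pos: [0.5491, 0.0827, 0.1788]
tool_rot: [3.141, -0.0, -2.329]
contact_force: [0.8, 0.1, 0.5]
opening: 0.0004
grip_force: 0.0
time: 5.13
tool_pos: [0.6329, 0.2266, 0.1785]
tool_rot: [3.141, -0.001, -2.328]
contact_force: [0.1, -0.4, -0.3]
opening: 0.0005
grip_force: 0.0
time: 5.55
tool_pos: [0.6322, 0.2248, 0.1783]
tool_rot: [-3.142, -0.001, -2.934]
contact_force: [-0.6, -0.3, 0.1]
opening: 0.0004
grip_force: 0.0
time: 5.97
tool_pos: [0.6322, 0.2247, 0.1785]
tool_rot: [-3.141, -0.001, 2.749]
contact_force: [-0.4, 0.5, -0.2]
opening: 0.0004
grip_force: 0.0
time: 6.38
tool_pos: [0.6322, 0.2247, 0.1785]
tool_rot: [-3.141, -0.0, 2.149]
contact_force: [0.0, 0.0, 0.2]
opening: 0.0007
grip_force: 0.0
time: 6.72
tool_pos: [0.6323, 0.2246, 0.1785]
tool_rot: [-3.141, -0.0, 1.843]
contact_force: [0.2, -1.0, 0.5]
opening: 0.0003
grip_force: 0.0
shift [0.0004 0.     0.1125] turn -0.002 | now [0.6323 0.2246 0.1785] t 6.7167 F [ 0.2 -1.   0.5] q6 -0.05
```

View pics/c5.png

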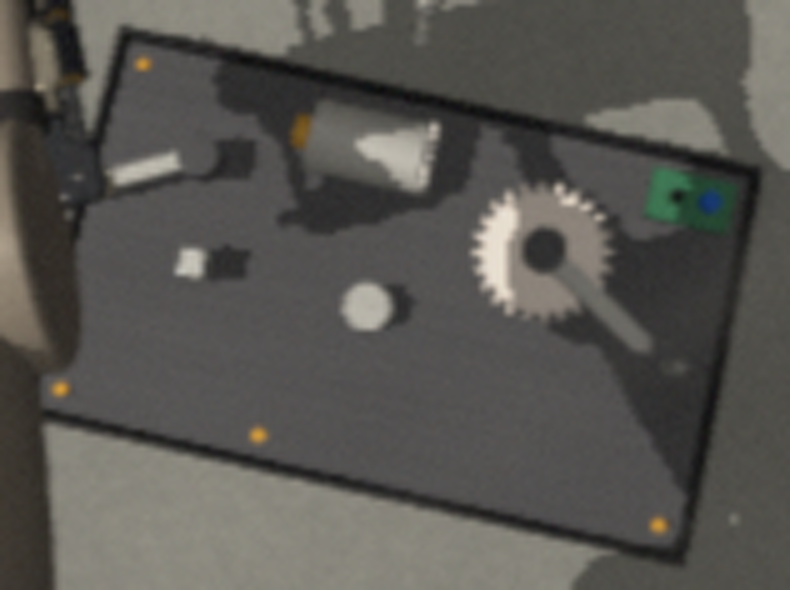

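The arm now points from the hub (545,250) to its tip at (648,349), just short of the pin blob, which spans about (660–688,367). I'll compute the angles.

Run:
```python
from go import *
import cv2
def rep(n,p,z):
    l=loc(ray("top",c(p),z))-loc(ray("top",c((545,250)),.078));print(n,np.hypot(*l).round(4),np.degrees(np.arctan2(-l[1],-l[0])).round(1))
for p in[(648,349),(650,351),(625,325),(627,327)]:rep("tip",p,.078)
for p in[(684,367),(688,367),(680,367)]:rep("pintop",p,.09)
for p in[(660,368),(665,368),(672,368)]:rep("pinbase",p,.04)
b=cv2.imread("pics/c5.png")[325:400,600:720]
cv2.imwrite("pics/c6.png",cv2.resize(cv2.convertScaleAbs(b,alpha=2,beta=-60),None,fx=6,fy=6))
```

```text
tip 0.0815 58.4
tip 0.0831 58.4
tip 0.0627 59.2
tip 0.0643 59.1
pintop 0.1024 61.6
pintop 0.1041 62.4
pintop 0.1007 60.7
pinbase 0.0967 58.8
pinbase 0.0989 60.0
pinbase 0.102 61.6
```

View pics/c6.png

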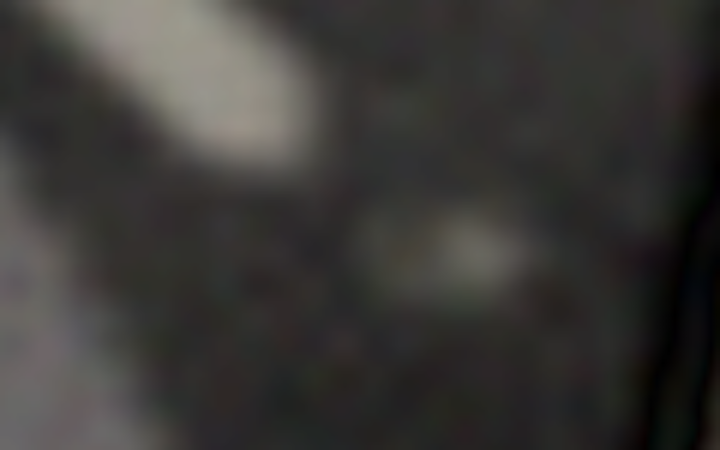

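The arm is at about 58.5° and the pin at about 60.5–61°, so it is pointing within roughly 4 mm at the pin, inside tolerance. The clear view also shows it standing still. Next is the lever.

```bash
python3 -m jog '[[[-1,0,0,0.035,0],[-1,0,0,0.07,0],[-1,0,0,0.1,0],[-1,0,0,0.1125,0],[-1,0,0,0.1125,0]]]'
python3 -m jog '[[[-1,0,-0.009,0,0],[-1,0,-0.016,0,0],[-1,0,-0.022,0,0],[-1,0,-0.026,0,0],[-1,0,-0.03,0,0]]]'
python3 -m jog '[[[-1,0.0016,-0.0045,0,-0.07],[-1,0.0029,-0.0092,0,-0.14],[-1,0.0038,-0.0139,0,-0.209],[-1,0.0044,-0.0186,0,-0.279],[-1,0.0047,-0.0234,0,-0.349]]]'
python3 -m jog '[[[-1,0.0016,-0.0045,0,-0.07],[-1,0.0029,-0.0092,0,-0.14],[-1,0.0038,-0.0139,0,-0.209],[-1,0.0044,-0.0186,0,-0.279],[-1,0.0047,-0.0234,0,-0.349]]]'
python3 - <<'E'
from go import *
for a in(-1.1+.698,-.1,0):
    u=Rm@[-np.cos(a),-np.sin(a)];tr=Rm@[-np.sin(a),np.cos(a)]
    need(piv+.065*u+.025*tr,.066,180+np.degrees(th)+np.degrees(a))
E
```

```text
time: 7.18
tool_pos: [0.6308, 0.224, 0.0626]
tool_rot: [-3.134, -0.0, 1.849]
contact_force: [-0.5, -0.4, 0.3]
opening: 0.0005
grip_force: 0.0
time: 7.6
tool_pos: [0.6045, 0.2162, 0.0676]
tool_rot: [3.14, 0.0, 1.848]
contact_force: [0.2, 0.1, 0.5]
opening: 0.0003
grip_force: 0.0
time: 8.02
tool_pos: [0.5814, 0.2143, 0.0673]
tool_rot: [3.139, 0.001, 2.2]
contact_force: [2.3, -0.2, 0.5]
opening: 0.0007
grip_force: 0.8
time: 8.43
tool_pos: [0.5598, 0.2045, 0.0674]
tool_rot: [3.139, 0.002, 2.549]
contact_force: [2.4, 0.4, 0.9]
opening: 0.0007
grip_force: 0.9
shift [ 0.0023 -0.0013  0.0014] turn 0.006 | now [0.5598 0.2045 0.0674] t 8.4333 F [2.4 0.4 0.9] q6 -0.76
shift [ 0.0069 -0.0217  0.0013] turn -0.296 | now [0.5598 0.2045 0.0674] t 8.4333 F [2.4 0.4 0.9] q6 -0.76
shift [ 0.0071 -0.0287  0.0013] turn -0.396 | now [0.5598 0.2045 0.0674] t 8.4333 F [2.4 0.4 0.9] q6 -0.76
```

Contact is gentle, about 2 N. I'll push 20° more at a slowing pace, then step in by fractions of a millimetre while watching the force.

```bash
python3 -m jog '[[[-1,0.0016,-0.0045,0,-0.07],[-1,0.0029,-0.0092,0,-0.14],[-1,0.0038,-0.0139,0,-0.209],[-1,0.0044,-0.0170,0,-0.25],[-1,0.0047,-0.0200,0,-0.3]]]'
python3 -m jog '[[[-1,0,-0.001,0,-0.02],[-1,0,-0.002,0,-0.04],[-1,0,-0.003,0,-0.06],[-1,0,-0.004,0,-0.06],[-1,0,-0.004,0,-0.06]]]'
python3 - <<'E'
from go import *
for a in(-.1,0):
    u=Rm@[-np.cos(a),-np.sin(a)];tr=Rm@[-np.sin(a),np.cos(a)]
    need(piv+.065*u+.025*tr,.066,180+np.degrees(th)+np.degrees(a))
E
```

```text
time: 8.85
tool_pos: [0.5447, 0.1906, 0.0674]
tool_rot: [3.14, 0.003, 2.848]
contact_force: [2.0, 0.2, 0.9]
opening: 0.0004
grip_force: 0.8
time: 9.27
tool_pos: [0.5426, 0.1868, 0.0669]
tool_rot: [3.141, 0.0, 2.906]
contact_force: [-1.6, 0.9, 6.6]
opening: 0.0003
grip_force: 2.4
shift [0.0015 0.0033 0.0009] turn 0.06 | now [0.5426 0.1868 0.0669] t 9.2667 F [-1.6  0.9  6.6] q6 -1.14
shift [ 0.004  -0.0032  0.0009] turn -0.04 | now [0.5426 0.1868 0.0669] t 9.2667 F [-1.6  0.9  6.6] q6 -1.14
```

```bash
python3 -m jog '[[[-1,0,-0.0005,0,-0.01],[-1,0,-0.0007,0,-0.02],[-1,0,-0.0007,0,-0.02]]]'
python3 - <<'E'
from go import *
import cv2
im=robot.read_camera("scene")[150:260,250:396,::-1]
cv2.imwrite("pics/c7.png",cv2.resize(im,None,fx=5.4,fy=5.4,interpolation=cv2.INTER_CUBIC))
E
```

```text
time: 9.52
tool_pos: [0.5422, 0.1863, 0.0667]
tool_rot: [3.141, -0.0, 2.926]
contact_force: [-1.2, 0.8, 6.3]
opening: 0.0006
grip_force: 2.5
```

View pics/c7.png

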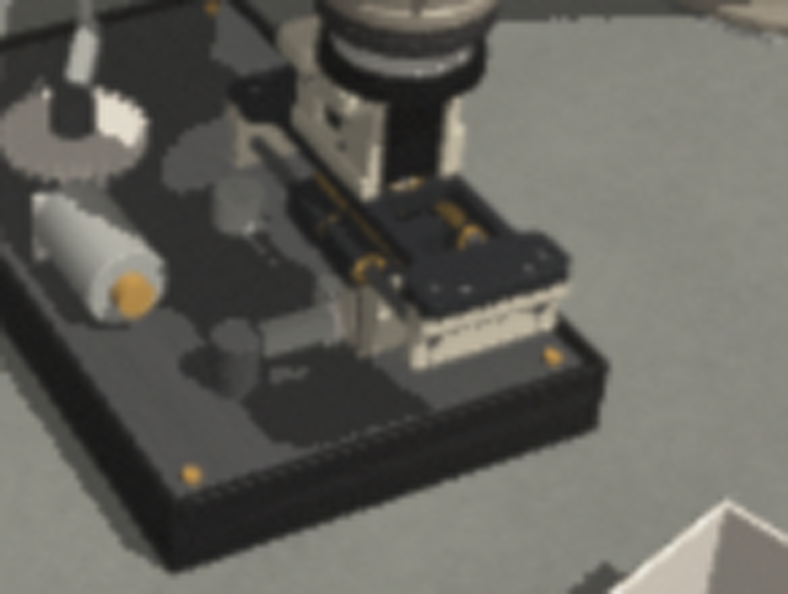

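The lever looks close to the stop, but the finger and shadow hide the gap. I'll back off, lift clear, and inspect.

```bash
python3 -m jog '[[[-1,0,0.01,0,0],[-1,0,0.03,0,0],[-1,0,0.03,-0.04,0],[-1,0,0.03,-0.08,0],[-1,0,0.03,-0.12,0]]]'
python3 -m jog '[[[-1,0.03,0.025,0,0],[-1,0.06,0.05,0,0],[-1,0.09,0.075,0,0],[-1,0.11,0.1,0,0],[-1,0.11,0.1,0,0]]]'
python3 - <<'E'
from go import *
import cv2
im=robot.read_camera("top")[170:288,162:320,::-1]
cv2.imwrite("pics/c8.png",cv2.resize(im,None,fx=5,fy=5,interpolation=cv2.INTER_CUBIC))
E
```

```text
time: 9.98
tool_pos: [0.5482, 0.2159, 0.1864]
tool_rot: [-3.14, -0.003, 2.927]
contact_force: [0.7, -0.1, 0.1]
opening: 0.0
grip_force: 0.0
time: 10.4
tool_pos: [0.4595, 0.3413, 0.1861]
tool_rot: [3.14, -0.002, 2.931]
contact_force: [0.1, -0.3, 0.5]
opening: 0.0008
grip_force: 0.0
```

View pics/c8.png

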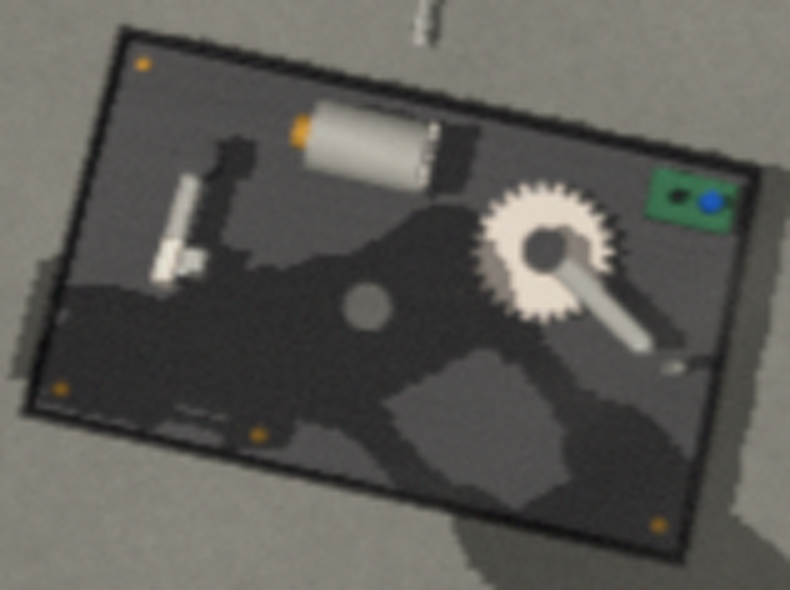

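The lever, ending at (163,282), lies against the stop block at (193,262), and the crank's tip is unchanged at (648,349). I'll check the lever angle against its home direction.

Run:
```python
from go import *
for q in[(162,283),(164,283)]:
  for p in[(200,158),(191,178)]:
    l=loc(ray("top",c(q),.07))-loc(ray("top",c(p),.07));print(np.arctan2(l[1],-l[0]).round(3),np.hypot(*l).round(4))
l=loc(ray("top",c((162,283)),.07))-[.05,.13];print(np.arctan2(l[1],-l[0]),np.hypot(*l))
# home-lever projected px
for P in[g(.05,.13),g(-.03,.13)]:print((proj("top",[*P,.07])-[162,170]+.5)*5)
```

```text
0.053 0.0759
0.027 0.0632
0.039 0.0755
0.01 0.0629
0.03802174940699218 0.07740150660229815
[199.31514975 155.44627464]
[166.32847898 289.09221759]
```

The angle is about 0.03 rad, probably home, but the lateral force did not clearly show the stop. I'll make one confirming nudge in small steps.

```bash
python3 -m jog '[[[-1,-0.03,-0.025,0,0],[-1,-0.06,-0.05,0,0],[-1,-0.09,-0.075,0,0],[-1,-0.11,-0.1,0,0],[-1,-0.11,-0.1,0,0]]]'
python3 -m jog '[[[-1,0,0,0.04,0],[-1,0,0,0.08,0],[-1,0,0,0.11,0],[-1,0,0,0.12,0],[-1,0,0,0.12,0]]]'
python3 - <<'E'
from go import *
for gap in(.01,0):
    u=Rm@[-1,0];tr=Rm@[0,1]
    need(piv+.062*u+(.025+gap)*tr,.067,180+np.degrees(th))
E
```

```text
time: 10.87
tool_pos: [0.5521, 0.2091, 0.1856]
tool_rot: [-3.139, 0.001, 2.92]
contact_force: [-0.2, 0.1, -0.0]
opening: 0.0006
grip_force: 0.0
time: 11.28
tool_pos: [0.5473, 0.2143, 0.0634]
tool_rot: [-3.139, -0.005, 2.925]
contact_force: [-0.7, 0.3, -0.3]
opening: 0.0004
grip_force: 0.0
shift [ 0.     -0.0209 -0.0036] turn -0.02 | now [0.5473 0.2143 0.0634] t 11.2833 F [-0.7  0.3 -0.3] q6 -1.11
shift [-0.0002 -0.0309 -0.0035] turn -0.02 | now [0.5473 0.2143 0.0634] t 11.2833 F [-0.7  0.3 -0.3] q6 -1.11
```

```bash
python3 -m jog '[[[-1,0,-0.01,0,-0.02],[-1,0,-0.018,0,-0.02],[-1,0,-0.024,0,-0.02],[-1,0,-0.026,0,-0.02],[-1,0,-0.026,0,-0.02]]]'
python3 -m jog '[[[-1,0,-0.0007,0,0],[-1,0,-0.0015,0,0],[-1,0,-0.002,0,0],[-1,0,-0.002,0,0]]]'
python3 -m jog '[[[-1,0,-0.0005,0,0],[-1,0,-0.001,0,0],[-1,0,-0.001,0,0]]]'
```

```text
time: 11.7
tool_pos: [0.5438, 0.1894, 0.0674]
tool_rot: [3.141, 0.002, 2.945]
contact_force: [-0.2, -0.0, 0.1]
opening: 0.0006
grip_force: 0.0
time: 12.03
tool_pos: [0.5428, 0.1881, 0.0663]
tool_rot: [3.142, 0.0, 2.946]
contact_force: [-0.5, -0.9, -0.4]
opening: 0.0002
grip_force: 0.0
time: 12.28
tool_pos: [0.5427, 0.1871, 0.0662]
tool_rot: [3.141, -0.0, 2.946]
contact_force: [-0.5, 0.7, 0.2]
opening: 0.0005
grip_force: 0.3
```

```bash
python3 -m jog '[[[-1,0,-0.0005,0,0],[-1,0,-0.0005,0,0]]]'
python3 -m jog '[[[-1,0,-0.0005,0,0],[-1,0,-0.0005,0,0]]]'
python3 -m jog '[[[-1,0,-0.0005,0,0],[-1,0,-0.0005,0,0]]]'
```

```text
time: 12.45
tool_pos: [0.5425, 0.1865, 0.0662]
tool_rot: [3.141, -0.0, 2.946]
contact_force: [-0.1, 1.0, -0.2]
opening: 0.001
grip_force: 0.4
time: 12.62
tool_pos: [0.5424, 0.1859, 0.0662]
tool_rot: [3.142, -0.0, 2.946]
contact_force: [0.0, 0.4, 0.7]
opening: 0.0004
grip_force: 0.5
time: 12.78
tool_pos: [0.5423, 0.1855, 0.0662]
tool_rot: [3.141, -0.0, 2.946]
contact_force: [-0.4, 1.4, 0.9]
opening: 0.0005
grip_force: 0.5
```

The force is still only about 1 N, which is lever friction and not the stop, so I'll keep stepping.

```bash
python3 -m jog '[[[-1,0,-0.0005,0,0],[-1,0,-0.0005,0,0]]]'
python3 -m jog '[[[-1,0,-0.0005,0,0],[-1,0,-0.0005,0,0]]]'
python3 -m jog '[[[-1,0,-0.0005,0,0],[-1,0,-0.0005,0,0]]]'
```

```text
time: 12.95
tool_pos: [0.5422, 0.1849, 0.0662]
tool_rot: [3.142, -0.0, 2.946]
contact_force: [-0.5, 0.3, 0.5]
opening: 0.0003
grip_force: 0.5
time: 13.12
tool_pos: [0.5422, 0.1847, 0.0663]
tool_rot: [3.141, 0.0, 2.946]
contact_force: [-1.0, 2.0, 0.2]
opening: 0.0001
grip_force: 1.0
time: 13.28
tool_pos: [0.5422, 0.1845, 0.0663]
tool_rot: [3.141, 0.0, 2.946]
contact_force: [-0.5, 4.9, 0.9]
opening: 0.0006
grip_force: 1.8
```

The lateral force has risen to 5 N and the advance has stalled, so the lever is on its stop. I'll back off, lift clear, confirm the crank numerically and hand in.

```bash
python3 -m jog '[[[-1,0,0.008,0,0],[-1,0,0.025,0,0],[-1,0,0.03,-0.04,0],[-1,0,0.03,-0.08,0],[-1,0,0.03,-0.12,0]]]'
python3 -m jog '[[[-1,0.03,0.025,0,0],[-1,0.06,0.05,0,0],[-1,0.09,0.075,0,0],[-1,0.11,0.1,0,0],[-1,0.11,0.1,0,0]]]'
python3 - <<'E'
from cell import robot
import cv2,numpy as np
o=cv2.imread("pics/c8.png");im=robot.read_camera("top")[170:288,162:320,::-1]
n=cv2.resize(im,None,fx=5,fy=5,interpolation=cv2.INTER_CUBIC);cv2.imwrite("pics/c9.png",n)
d=np.abs(o.astype(int)-n).mean(2)
print("crank area diff",d[170:400,520:700].mean(),"lever area",d[150:300,140:215].mean())
print(robot.hand_in())
E
```

```text
time: 13.7
tool_pos: [0.5475, 0.2136, 0.1869]
tool_rot: [-3.14, -0.002, 2.946]
contact_force: [0.9, 0.3, -0.3]
opening: 0.0004
grip_force: 0.0
time: 14.12
tool_pos: [0.4564, 0.3371, 0.1865]
tool_rot: [3.141, -0.001, 2.95]
contact_force: [-0.6, -0.5, 0.1]
opening: 0.0005
grip_force: 0.0
crank area diff 1.60743961352657 lever area 9.482607407407407
the job is handed in; nothing more can be done
None
```

I handed the job in at about 14 s: the crank points at the tall pin within roughly 4 mm by the camera, the lever was pushed onto its stop (about 5 N, no further travel), and the arm is clear; no verdict came back.

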